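# Blow the dust off a repaired anemometer hub and its probes with the pedal pump

## Task

Slide the vise's jaw well open, take the repaired tin anemometer hub out, stand it in the grey purge tray and lay every copper probe flat in the tray with it. When all of them lie there, press the air-pump pedal fully down to its stop, hold it down for two full seconds and let it spring back up; then stand the hub upright, wholly on the round green pad, and leave the probes lying flat in the tray. Do not shift the amber jar or the hygrometer dial.

Things in the scene. Friction and masses are not known exactly. Their poses are not given: they have to be found in the camera images.
- vise: blue vise fixed on the shelf. Origin on the shelf under the centre of the clamped hub, z up. Bed 180 mm (x, from -120 to 60) by 90 mm (y), 12 mm thick. The fixed jaw is on the +x side of the hub, the sliding jaw on the -x side; jaws are 80 mm wide in y, 30 mm thick, tops 43 mm above the shelf
- jaw (a joint): opening of the vise's sliding jaw, m: 0 closed on the hub, 0.040 fully open. It slides towards the vise's -x and stays where it is left (about 4 N of friction)
- jaw_fin (a point): top centre of the red grip fin that stands on the sliding jaw, 85 mm above the shelf; it moves with the jaw, its axes are the vise's. The fin is 10 mm thick along the vise's x, 40 mm wide along y, and is free from 43 mm above the shelf up to its top; with the jaw closed it is 85 mm from the hub's centre
- hub: dented tin anemometer hub, upright, 70 mm tall, 0.17 to 0.35 kg. Origin at the centre of its underside, z up its axis. Body 44 mm in diameter up to 45 mm, then a cap 34 mm in diameter from 45 to 70 mm, where it is gripped. Three thin stubs stick out to 29 mm from the axis at 39 mm height. At the start it stands on the vise's bed (12 mm above the shelf) between the jaws
- station: purge station fixed on the shelf: grey perforated tray and, beside it on the tray's -y side, the yellow pump with the pedal. Origin on the shelf under the tray's centre, z up. Tray outside 170 mm (x) by 270 mm (y), rim 27 mm above the shelf. The pump base is 160 by 90 mm, 20 mm high, centred 205 mm to -y of the origin
- tray_in (a point): centre of the tray's inner floor, 5 mm above the shelf, axes as the station's (z up). The inner floor is 160 mm (x) by 260 mm (y); walls 5 mm thick, rising 22 mm above the floor
- pedal (a joint): pedal angle, rad: 0 up, 0.25 fully down at its stop. Spring-returned; about 4 N on the pad starts it and 10 N holds it at the stop
- pedal_pad (a point): centre of the black rubber pad's top face near the pedal's free end, where to press. Pad 45 mm (station x) by 50 mm (y). The pedal is hinged on the station's +x end, 85 mm from this point; its -x end moves down by about 21 mm at this point. At rest the pedal slopes up 0.30 rad towards -x, at the stop 0.05 rad
- pad: round green pad 100 mm in diameter, 4 mm thick, fixed on the shelf. Origin at the centre of its underside, so its top is 4 mm higher
- jar: squat amber glass desiccant jar, 64 mm in diameter, 72 mm tall, loose; leave alone. Origin at the centre of its underside
- dial: cream hygrometer dial on a foot, 70 mm wide, 86 mm tall, loose; leave alone. Origin at the centre of its underside
- probe1: copper sensor probe 1 (may be absent), lying flat at the start, 0.08 kg. Origin on its axis in the middle of the bare copper tube (9 mm above what it lies on), x along the tube towards the tip. Bare tube 14 mm in diameter, x from -29 to 29 mm, where it is gripped; black square head 18 by 18 mm from x = -69 to -29, square steel tip guard 18 by 18 mm from x = 29 to 41
- probe2: copper sensor probe 2 (may be absent), lying flat at the start, 0.08 kg. Origin on its axis in the middle of the bare copper tube (9 mm above what it lies on), x along the tube towards the tip. Bare tube 14 mm in diameter, x from -29 to 29 mm, where it is gripped; black square head 18 by 18 mm from x = -69 to -29, square steel tip guard 18 by 18 mm from x = 29 to 41
- probe3: copper sensor probe 3 (may be absent), lying flat at the start, 0.08 kg. Origin on its axis in the middle of the bare copper tube (9 mm above what it lies on), x along the tube towards the tip. Bare tube 14 mm in diameter, x from -29 to 29 mm, where it is gripped; black square head 18 by 18 mm from x = -69 to -29, square steel tip guard 18 by 18 mm from x = 29 to 41
- probe4: copper sensor probe 4 (may be absent), lying flat at the start, 0.08 kg. Origin on its axis in the middle of the bare copper tube (9 mm above what it lies on), x along the tube towards the tip. Bare tube 14 mm in diameter, x from -29 to 29 mm, where it is gripped; black square head 18 by 18 mm from x = -69 to -29, square steel tip guard 18 by 18 mm from x = 29 to 41
Things that resemble listed ones, but are neither listed nor needed, are in the scene too. Several things have the shape of the vise; the one meant has the colours described above.

How it is judged:
By the outcome, as a careful person would: the job done as asked, in the order asked, and still so for the second after the job is handed in, with the robot touching nothing.
Of probe1, probe2, probe3, probe4 only 2 to 4 are there at a start; the rules pass over those that are not, and their reading is None.
At some moment in a run one of probe1, probe2, probe3, probe4 may be knocked a few centimetres aside while the robot is not near it.
It also fails if it takes over 208 s, if anything falls off the work surface, if the arm or the gripper's body presses on something with over 40 N, if the wrist force passes 120 N, or if a joint passes its speed limit or range.

## Robot

A 6-joint arm with a two-finger parallel gripper is mounted at the origin on the work surface. World frame = base frame: x ahead of the robot, y to its left, z up, the work surface at z = 0. Lengths are in mm, angles in degrees, forces in N, time in s.
With the tool pointing down it reaches from about 350 to 850 mm from the base axis. Payload 8.1 kg.
Tool frame: the origin (TCP) lies on the centre line of the jaws, within the pads' length; the fingertips stand 19 mm ahead of it and the grasp point (between the pads) is the TCP (r.tip_reach is the z of the fingertips in the tool frame, in mm); z points along the fingers, y is the line along which they close (so a half turn about z gives the same grasp; the last joint's range is limited). The gripper opens to 85 mm and grips with 20 to 120 N. Pads are 22 mm wide; open, the fingers measure 114 mm over their backs; the gripper's body (76 mm by 85 mm) begins 54 mm behind the grasp point. The pads swing forward as they close: fully open they stand 13 mm farther back than shut.
Start: joints at [-79.951, 7.471, 85.268, -0, 87.261, -4.893], TCP at [154.732, -579.71, 250.292] pointing down, gripper open.
Joint ranges: [-169.43, 169.43], [-51.17, 129.36], [1.28, 143.12], [-76.62, 256.62], [0, 156.53], [-152.29, 152.29]. Speed limits (degrees/s): [136.94, 136.94, 159.86, 180, 180, 180].

## Interface

Orientations are given as [roll, pitch, yaw] about the fixed x, y, z axes, in that order (R = Rz(yaw) Ry(pitch) Rx(roll)).
In Python, from bench import r gives the robot as it stands. The module is installed in compiled form; this text tells all that it offers.
- The arm moves only by the shell command python3 -m handwheel 'ROWS' [FORCE]. ROWS is JSON, a list of rows, each a list of 7 numbers: the shift along the tool's x, y, z in m, then the turn, a rotation vector about the tool's x, y, z in degrees, then the finger opening in m, from 0 to 0.0854. In form: [[tx, ty, tz, ax, ay, az, claw], ...]. A call has 1 to 8 rows; each row shifts and turns the commanded pose from where the row before left it, along the tool's axes as they then stand; what a row does not reach is not made up. A row lasts 1/12 s, in which the tool goes at most 41.7 mm and 7.16 degrees, less where a joint would pass 70% of its speed; a pose out of reach is approached as far as the arm can. A call with a gripper value outside its range is refused whole. The fingers move at their own pace and stop on an object; FORCE is the grip in N (left out, the last holds). Time passes only in rows, so rows that do not move let the fingers close. It gives the time, the measured TCP pose, the force, the opening and the grip force at its end, in the units of the state.
- r.sense(): the state, without advancing time (a new reading comes with each control period).
- r.snapshot(name): name is "scene" or "top" or "wrist"; returns (picture, depth): 480x640x3 uint8, blue, green, red; 480x640 float32, mm along the optical axis (not along the pixel's ray), 0 where there is no reading.
- r.calibration(name): a dict with "vfov" (degrees; the focal length in pixels is half the picture's height over the tangent of half this angle, whatever the lens; pixels are square), "cx", "cy" (the principal point, pixels), "rvec" (rotation vector, rad) and "tvec" (3), from world to camera coordinates, as OpenCV has them; the wrist camera has in their place "tool_from_camera" (4x4, takes a point from camera to tool coordinates, whose origin is the TCP and whose axes are the flange's). Camera axes: x right, y down, z forward; pixel columns grow to the right and rows downward; lengths in mm; the calibration is good to about 2 mm. A picture is of the moment at which its call begins: read the wrist's pose just before it. calibration takes no time and is no camera call.
- r.hand_in(): hands the job in; it is judged then, once.
The state is a dict: "time": time; "joint_pos": joint angles; "qd": joint speeds; "joint_efforts": joint torques, N m; "tool_pos": TCP position; "tcp_rot": TCP orientation; "ft_force": force on the tool from outside, world axes, zero at the start; "wrist_torque": the same for the moment, N m; "finger_gap": finger opening in mm; "grip_force": force on a finger pad.
Only numpy, scipy, OpenCV 4.12 (cv2) and the standard library are available. Lean on these libraries where they do the work, as an engineer would, in place of code of your own. Each camera call takes 0.05 s, during which the arm holds its last target. There are 200 camera calls.

## Working session

There is one attempt and no reset: what is moved stays moved. The work goes in short steps, Python scripts to look and compute and a shell command to move; the robot and the scene stay as the last step left them, time stands still between calls to the robot, and variables do not carry over. Pictures are saved under pics/ and viewed, at most 14 in all, crops included, and the job is handed in when it is done.

```bash
mkdir -p pics
cat > h.py <<'E'
import numpy as np, cv2
from bench import r
from scipy.spatial.transform import Rotation as R
def cam(name):
    c=r.calibration(name); f=240/np.tan(np.radians(c['vfov'])/2)
    if name=='wrist':
        s=r.sense(); T=np.eye(4); T[:3,:3]=R.from_euler('xyz',s['tcp_rot'],degrees=True).as_matrix(); T[:3,3]=s['tool_pos']
        W=T@np.array(c['tool_from_camera'])
    else:
        E=np.eye(4); E[:3,:3]=cv2.Rodrigues(np.array(c['rvec'],float))[0]; E[:3,3]=np.ravel(c['tvec']); W=np.linalg.inv(E)
    return f,c['cx'],c['cy'],W
def shot(name,fn):
    C=cam(name); p,d=r.snapshot(name); cv2.imwrite(f'pics/{fn}.png',p); np.savez(f'pics/{fn}.npz',p=p,d=d,f=C[0],cx=C[1],cy=C[2],W=C[3]); return p,d
def load(fn): return np.load(f'pics/{fn}.npz')
def world(fn,u,v,z=None):
    "pixel -> world by depth, or on plane z"
    q=load(fn); ray=np.array([(u-q['cx'])/q['f'],(v-q['cy'])/q['f'],1.]); W=q['W']
    if z is None: return (W@np.r_[ray*q['d'][int(v),int(u)],1])[:3]
    dr=W[:3,:3]@ray; o=W[:3,3]; return o+dr*(z-o[2])/dr[2]
def cloud(fn):
    q=load(fn); v,u=np.mgrid[:480,:640]; d=q['d'].astype(float)
    P=np.stack([(u-q['cx'])/q['f']*d,(v-q['cy'])/q['f']*d,d],-1); X=P@q['W'][:3,:3].T+q['W'][:3,3]; X[d==0]=np.nan; return X
def st():
    s=r.sense(); print({k:np.round(s[k],1).tolist() for k in('time','joint_pos','tool_pos','tcp_rot','ft_force','finger_gap','grip_force')})
E
python3 - <<'E'
from h import *
shot('top','t0'); shot('scene','s0'); st()
for n in('top','scene'): print(cam(n)[3].round(2), cam(n)[0])
print(r.calibration('wrist'))
E
```

```text
{'time': 0.1, 'joint_pos': [-80.0, 7.5, 85.3, -0.0, 87.3, -4.9], 'tool_pos': [154.6, -579.2, 249.3], 'tcp_rot': [-179.9, -0.0, 14.9], 'ft_force': [-0.8, -0.2, 0.1], 'finger_gap': 85.7, 'grip_force': 0.0}
[[ 1.00000e-02 -9.90000e-01  1.20000e-01  3.53890e+02]
 [-1.00000e+00 -1.00000e-02 -0.00000e+00  9.95900e+01]
 [ 0.00000e+00 -1.20000e-01 -9.90000e-01  1.57094e+03]
 [ 0.00000e+00  0.00000e+00  0.00000e+00  1.00000e+00]] 525.4157563797668
[[ 5.20000e-01  6.40000e-01 -5.60000e-01  1.13906e+03]
 [ 8.50000e-01 -3.90000e-01  3.50000e-01 -2.72450e+02]
 [ 0.00000e+00 -6.60000e-01 -7.50000e-01  8.86500e+02]
 [ 0.00000e+00  0.00000e+00  0.00000e+00  1.00000e+00]] 477.35265767560225
{'vfov': 58.97094807244467, 'cx': 318.53562016432846, 'cy': 248.71435575198203, 'tool_from_camera': array([[ 1.05805200e-03, -9.64400432e-01, -2.64444112e-01,
         6.64915759e+01],
       [ 9.99998496e-01,  6.57005272e-04,  1.60500545e-03,
         5.45080428e-01],
       [-1.37412678e-03, -2.64445412e-01,  9.64399676e-01,
        -1.24338525e+02],
       [ 0.00000000e+00,  0.00000000e+00,  0.00000000e+00,
         1.00000000e+00]])}
```

View pics/t0.png

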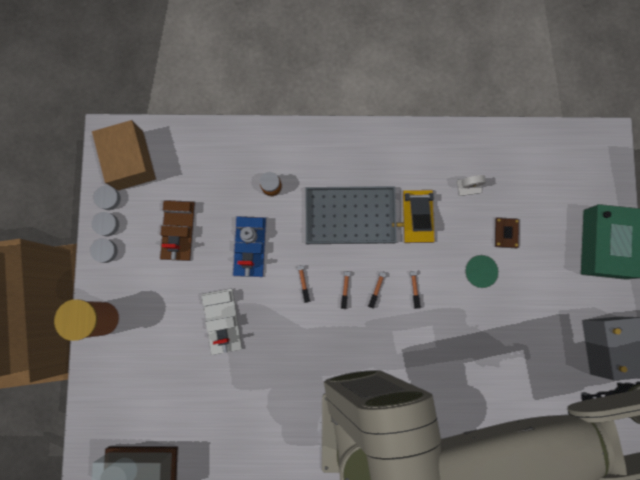

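View pics/s0.png

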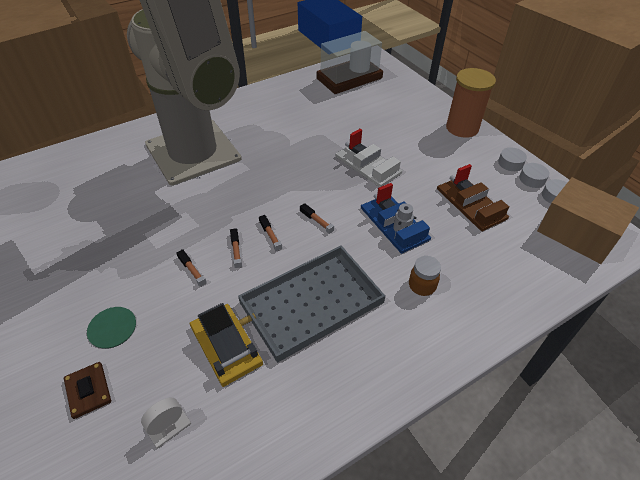

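Top view: three vises are visible, blue (249,246), brown (177,232) and white (221,320). The blue one with the red fin at (246,262) and the hub at (248,234) fits. There are four probes, at (305,284), (345,290), (377,290) and (416,290). The tray is at (350,216), the pump at (419,216) and the round green pad at (482,271). The jar is at (270,184) and the dial at (471,185).

Run:
```python
from h import *
q=load('t0'); p=q['p']; X=cloud('t0')
cv2.imwrite('pics/c1.png',cv2.resize(p[170:320,220:510],None,fx=2.7,fy=2.7,interpolation=cv2.INTER_CUBIC))
hsv=cv2.cvtColor(p,cv2.COLOR_BGR2HSV)
def seg(name,lo,hi,box,zr):
    u0,v0,u1,v1=box; m=np.zeros(p.shape[:2],bool); m[v0:v1,u0:u1]=cv2.inRange(hsv[v0:v1,u0:u1],lo,hi)>0
    m&=(X[...,2]>zr[0])&(X[...,2]<zr[1]); P=X[m]
    if len(P)<4: print(name,len(P)); return
    c,s,a=cv2.minAreaRect(P[:,:2].astype(np.float32)); print(name,len(P),np.round(c,1),np.round(s,1),round(a,1),'z',np.percentile(P[:,2],[5,50,95]).round(1))
A=((0,0,0),(180,255,255))
print('table z',np.nanmedian(X[300:310,300:420,2]), X[250:260,300:400,2].mean())
seg('vise',(100,150,40),(125,255,255),(225,200,280,290),(-5,70))
seg('visebed',(100,150,40),(125,255,255),(225,200,280,290),(5,20))
seg('fin',(0,150,60),(8,255,255),(230,245,265,275),(60,100))
seg('hubcap',*A,(235,222,262,246),(68,100))
seg('tray',*A,(295,180,400,252),(15,40))
seg('pump',(20,150,80),(32,255,255),(390,180,445,250),(5,30))
seg('padblk',(0,0,0),(180,110,70),(405,190,432,235),(15,80))
seg('green',(70,80,30),(95,255,255),(460,250,505,295),(-5,20))
seg('jar',*A,(255,165,290,200),(50,100)); seg('dial',*A,(450,165,495,200),(10,120))
for i,(u,v) in enumerate([(305,284),(345,290),(377,290),(416,290)]):
    seg('probe%d'%i,*A,(u-15,v-24,u+15,v+22),(6,40))
    m=np.zeros(p.shape[:2],bool); m[v-22:v+22,u-15:u+15]=1
    k=m&(hsv[...,1]>90)&(X[...,2]>5); b=m&(hsv[...,2]<45)&(X[...,2]>5)
    print(' cu',np.nanmean(X[k],0).round(1),k.sum(),'blk',np.nanmean(X[b],0).round(1),b.sum())
```

```text
table z 0.7277182874272512 nan
vise 951 [533.8 326. ] [ 83.9 169.8] 87.9 z [ 7.1 29.2 46.8]
visebed 452 [533.8 326.3] [ 83.4 169.8] 87.9 z [ 6.8 11.6 17.4]
fin 42 [479.5 325.4] [31.4  8.9] 88.5 z [73.2 85.  88.5]
hubcap 116 [564.7 324.2] [31.  32.9] 50.1 z [74.9 81.6 87.6]
tray 658 [631.1  18.6] [172.2 278.8] 1.1 z [16.8 25.8 32. ]
pump 700 [ 628.3 -169.7] [153.9 105.7] 0.9 z [13.5 19.7 25.8]
padblk 623 [ 633.8 -176.3] [113.9  76.5] 0.3 z [38.4 55.8 72.4]
green 760 [ 465.2 -367.8] [90.4 92.2] 1.9 z [-1.6  3.8  9.9]
jar 308 [719.9 263.7] [56.2 55.5] 53.3 z [62.6 71.5 77. ]
dial 306 [ 721.4 -338.5] [81.9 73.9] 26.5 z [11.  71.3 87.4]
probe0 248 [428.7 161.5] [126.1  83.4] 3.8 z [ 6.4 14.6 22. ]
 cu [435.4 165.8  15.1] 69 blk [389.2 155.9  18. ] 42
probe1 259 [409.6  39.3] [ 81. 131.] 84.4 z [ 6.3 15.1 22.8]
 cu [417.4  39.4  15.5] 69 blk [369.8  43.7  18. ] 41
probe2 255 [411.3 -53.7] [ 86.3 132.8] 89.5 z [ 6.6 15.6 23. ]
 cu [418.1 -56.7  15. ] 71 blk [373.4 -40.6  19.2] 45
probe3 265 [ 408.5 -169.9] [128.6  83.1] 2.4 z [ 6.3 15.  22.2]
 cu [ 420.3 -165.1   15.5] 75 blk [ 374.  -169.5   17.4] 50
```

View pics/c1.png

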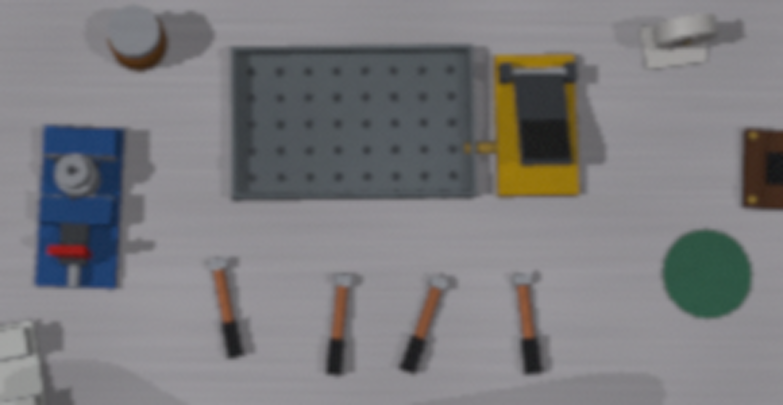

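The crop confirms the target: the blue vise with the red fin (crop 68,250) and the grey hub (crop 76,174) between its jaws. The brown and white vises are decoys. Now I'll travel to above the fin.

```bash
H="python3 -m handwheel"
$H '[[0,0,0,0,0,5,0.085],[0,0,0,0,0,5,0.085],[0,0,0,0,0,5,0.085],[0.03,-0.034,0,0,0,0,0.085],[0.03,-0.034,0,0,0,0,0.085],[0.03,-0.034,0,0,0,0,0.085],[0.03,-0.034,0,0,0,0,0.085],[0.03,-0.034,0,0,0,0,0.085]]' | tail -c 300
$H '[[0.03,-0.034,0,0,0,0,0.085],[0.03,-0.034,0,0,0,0,0.085],[0.03,-0.034,0,0,0,0,0.085],[0.03,-0.034,0,0,0,0,0.085],[0.03,-0.034,0,0,0,0,0.085],[0.025,-0.034,0,0,0,0,0.085],[0,-0.034,0,0,0,0,0.085],[0,-0.034,0,0,0,0,0.085]]' >/dev/null
$H '[[0,-0.034,0,0,0,0,0.085],[0,-0.034,0,0,0,0,0.085],[0,-0.034,0,0,0,0,0.085],[0,-0.034,0,0,0,0,0.085],[0,-0.034,0,0,0,0,0.085],[0,-0.034,0,0,0,0,0.085],[0,-0.034,0,0,0,0,0.085],[0,-0.034,0,0,0,0,0.085]]' >/dev/null
$H '[[0,-0.034,0,0,0,0,0.085],[0,-0.034,0,0,0,0,0.085],[0,-0.034,0,0,0,0,0.085],[0,-0.034,0,0,0,0,0.085],[0,-0.034,0,0,0,0,0.085],[0,0,0,0,0,-6.8,0.05],[0,0,0,0,0,-6.8,0.05],[0,0,0,0,0,-6.8,0.05]]' >/dev/null
$H '[[0,0,0,0,0,-6.8,0.05],[0,0,0,0,0,-6.8,0.05],[0,0,0,0,0,-6.8,0.05],[0,0,0,0,0,-6.8,0.05],[0,0,0,0,0,-6.8,0.05],[0,0,0,0,0,-6.8,0.05],[0,0,0,0,0,-6.8,0.05],[0,0,0,0,0,-6.8,0.05]]' >/dev/null
$H '[[0,0,0,0,0,-6.8,0.05],[0,0,0,0,0,-6.8,0.05],[0,0,0,0,0,0,0.05],[0,0,0,0,0,0,0.05]]'
python3 -c "
from h import *
st(); p,d=shot('wrist','w1'); print(r.tip_reach)"
```

```text
time: 0.77
tool_pos: [293.4, -421.8, 249.7]
tcp_rot: [-180.0, 0.0, -0.1]
ft_force: [1.3, -0.5, 0.0]
finger_gap: 85.1
grip_force: 0.0
time: 3.77
tool_pos: [455.7, 275.9, 249.9]
tcp_rot: [-180.0, 0.0, 88.1]
ft_force: [-0.6, -0.7, -0.7]
finger_gap: 50.1
grip_force: 0.0
{'time': 3.8, 'joint_pos': [25.7, -2.9, 96.0, 0.0, 87.0, 27.5], 'tool_pos': [455.7, 275.9, 249.9], 'tcp_rot': [-180.0, 0.0, 88.1], 'ft_force': [-0.6, -0.7, -0.7], 'finger_gap': 50.1, 'grip_force': 0.0}
19.0
```

View pics/w1.png

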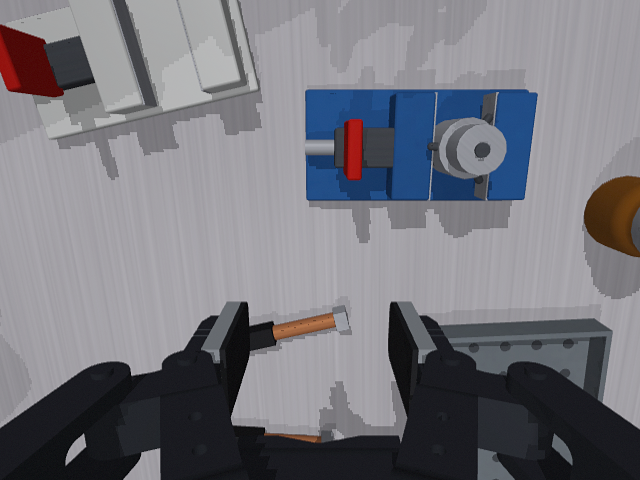

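Wrist view: the fin's top is at about (354,149) and the hub cap's top at (482,150). The vise is nearly square to the tool.

```bash
python3 -c "
from h import *
for u,v,z in [(354,149,85),(354,120,85),(354,179,85),(482,150,82),(306,90,12),(306,199,12)]: print(u,v,world('w1',u,v,z).round(1), world('w1',u,v).round(1))
X=cloud('w1'); p=load('w1')['p'].astype(int); m=(p[...,2]>120)&(p[...,1]<60)&(X[...,2]>82)
m[:,:300]=0; P=X[m]; print(cv2.minAreaRect(P[:,:2].astype(np.float32)),P.mean(0))
m=(X[...,2]>78)&(X[...,2]<88); m[:,:430]=0; m[230:]=0; P=X[m]; print(P.mean(0), cv2.minEnclosingCircle(P[:,:2].astype(np.float32)))
"
```

```text
354 149 [480.9 330.3  85. ] [480.8 330.3  85.4]
354 120 [481.  348.7  85. ] [481.1 348.8  84.3]
354 179 [480.7 310.5  85. ] [480.6 310.7  86.1]
482 150 [566.9 326.8  82. ] [565.6 327.   85.4]
306 90 [448.6 374.7  12. ] [448.6 374.7  11.7]
306 199 [445.1 286.9  12. ] [444.7 285.3   1.3]
((481.2092590332031, 329.8742980957031), (39.010894775390625, 9.419425010681152), 88.08061218261719) [481.12161413 330.38281799  85.52572329]
[565.26876563 327.5012631   82.72443914] ((565.8519287109375, 327.12744140625), 17.05229377746582)
```

```bash
H="python3 -m handwheel"
$H '[[0.028,0.012,0,0,0,0,0.05],[0.027,0.0116,0,0,0,0,0.05],[0,0,0.03,0,0,0,0.05],[0,0,0.03,0,0,0,0.05],[0,0,0.03,0,0,0,0.05],[0,0,0.03,0,0,0,0.05],[0,0,0.03,0,0,0,0.05],[0,0,0.015,0,0,0,0.05]]' 40
$H '[[0,0,0.015,0,0,0,0.05],[0,0,0,0,0,0,0],[0,0,0,0,0,0,0],[0,0,0,0,0,0,0],[0,0,0,0,0,0,0],[0,0,0,0,0,0,0],[0,0,0,0,0,0,0],[0,0,0,0,0,0,0]]'
$H '[[0,-0.005,0,0,0,0,0],[0,-0.005,0,0,0,0,0],[0,-0.005,0,0,0,0,0],[0,-0.005,0,0,0,0,0],[0,-0.005,0,0,0,0,0],[0,-0.005,0,0,0,0,0],[0,-0.005,0,0,0,0,0],[0,-0.004,0,0,0,0,0]]'
$H '[[0,0,0,0,0,0,0],[0,0,0,0,0,0,0],[0,0,0,0,0,0,0]]'
```

```text
time: 4.48
tool_pos: [478.8, 329.0, 80.7]
tcp_rot: [-179.7, 0.2, 88.1]
ft_force: [-0.6, -0.2, -0.7]
finger_gap: 50.2
grip_force: 0.0
time: 5.15
tool_pos: [481.4, 330.8, 71.8]
tcp_rot: [179.9, -0.1, 88.3]
ft_force: [-5.6, -1.3, 5.8]
finger_gap: 9.4
grip_force: 41.4
time: 5.82
tool_pos: [442.8, 332.0, 71.8]
tcp_rot: [179.8, -0.1, 88.3]
ft_force: [5.4, -0.6, 6.9]
finger_gap: 9.5
grip_force: 41.7
time: 6.07
tool_pos: [442.2, 332.0, 71.7]
tcp_rot: [179.9, -0.1, 88.4]
ft_force: [-0.9, -1.1, 11.2]
finger_gap: 9.5
grip_force: 42.2
```

```bash
H="python3 -m handwheel"
$H '[[0,0,0,0,0,0,0.03],[0,0,0,0,0,0,0.03],[0,0,-0.02,0,0,0,0.03],[0,0,-0.025,0,0,0,0.03],[0,0,-0.025,0,0,0,0.05],[0,0.031,0,0,0,0,0.05],[0,0.031,0,0,0,0,0.06],[0,0.031,0,0,0,0,0.06]]' >/dev/null
$H '[[0,0.031,0,0,0,0,0.06],[0,0,0,0,0,0,0.06],[0,0,0,0,0,0,0.06]]'
python3 -c "
from h import *
p,d=shot('wrist','w2')"
```

```text
time: 6.98
tool_pos: [566.2, 327.1, 138.5]
tcp_rot: [-179.8, 0.1, 88.3]
ft_force: [-0.6, 0.1, -0.9]
finger_gap: 60.3
grip_force: 0.0
```

View pics/w2.png

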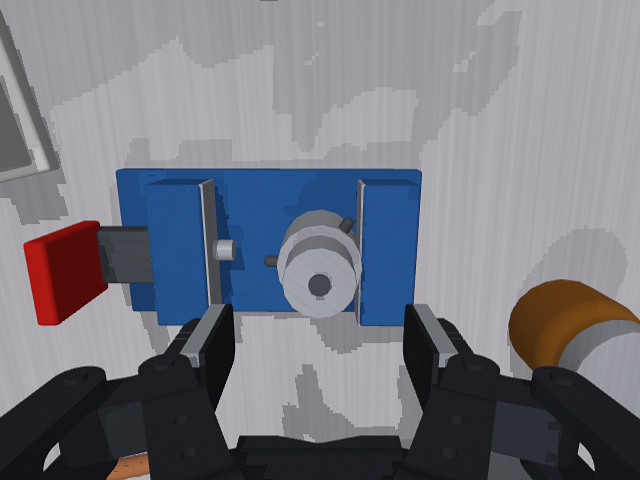

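The jaw now stands well open and the hub (cap top at 320,285) is centred between the fingers. Descend, grip and lift.

```bash
H="python3 -m handwheel"
$H '[[0,0,0.02,0,0,0,0.06],[0,0,0.02,0,0,0,0.06],[0,0,0.01,0,0,0,0.06],[0,0,0.01,0,0,0,0.06],[0,0,0,0,0,0,0.06],[0,0,0,0,0,0,0.02],[0,0,0,0,0,0,0.02],[0,0,0,0,0,0,0.02]]' 50
$H '[[0,0,0,0,0,0,0.02],[0,0,0,0,0,0,0.02],[0,0,0,0,0,0,0.02],[0,0,-0.01,0,0,0,0.02],[0,0,-0.02,0,0,0,0.02],[0,0,-0.025,0,0,0,0.02],[0,0,-0.025,0,0,0,0.02],[0,0,0,0,0,0,0.02]]'
```

```text
time: 7.7
tool_pos: [566.9, 328.4, 82.0]
tcp_rot: [179.9, -0.1, 88.4]
ft_force: [-0.5, 0.6, -2.1]
finger_gap: 31.6
grip_force: 49.7
time: 8.37
tool_pos: [568.9, 329.1, 167.3]
tcp_rot: [179.5, -0.2, 88.3]
ft_force: [1.2, 0.5, -0.2]
finger_gap: 31.6
grip_force: 50.1
```

```bash
python3 -m handwheel '[[0,0,0,0,0,0,0.02],[0,0,0,0,0,0,0.02]]'
python3 -c "
from h import *
shot('wrist','w3'); shot('scene','s3'); a=load('w3')['p']; b=load('s3')['p'][150:300,330:530]
cv2.imwrite('pics/c3.png',np.hstack([cv2.resize(a,(400,300)),cv2.resize(b,(400,300))]))"
```

```text
time: 8.53
tool_pos: [565.6, 327.5, 159.4]
tcp_rot: [-179.9, 0.0, 88.3]
ft_force: [-0.2, -0.4, -3.1]
finger_gap: 31.8
grip_force: 50.0
```

View pics/c3.png

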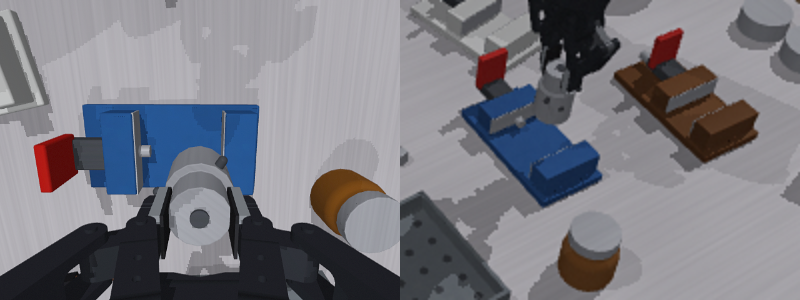

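Wrist and scene views: the hub is held upright in the gripper above the blue vise. Carry it to the tray.

```bash
H="python3 -m handwheel"
$H '[[-0.026,0.0087,0,0,0,0,0.02],[-0.026,0.0087,0,0,0,0,0.02],[-0.026,0.0087,0,0,0,0,0.02],[-0.026,0.0087,0,0,0,0,0.02],[-0.026,0.0087,0,0,0,0,0.02],[-0.026,0.0087,0,0,0,0,0.02],[-0.026,0.0087,0,0,0,0,0.02],[-0.026,0.0087,0,0,0,0,0.02]]' >/dev/null
$H '[[0,0,0,0,0,0,0.02],[0,0,0.02,0,0,0,0.02],[0,0,0.02,0,0,0,0.02],[0,0,0.015,0,0,0,0.02],[0,0,0.01,0,0,0,0.02],[0,0,0.01,0,0,0,0.02],[0,0,0.005,0,0,0,0.02],[0,0,0,0,0,0,0.02]]'
$H '[[0,0,0.003,0,0,0,0.02],[0,0,0.002,0,0,0,0.02],[0,0,0.0015,0,0,0,0.02],[0,0,0,0,0,0,0.02],[0,0,0,0,0,0,0.02]]'
```

```text
time: 9.97
tool_pos: [628.6, 118.0, 78.6]
tcp_rot: [-179.9, 0.0, 88.4]
ft_force: [-0.4, 0.2, -2.6]
finger_gap: 31.5
grip_force: 50.2
time: 10.38
tool_pos: [630.4, 118.0, 75.0]
tcp_rot: [179.9, -0.0, 88.3]
ft_force: [-1.5, -0.4, 2.3]
finger_gap: 31.6
grip_force: 50.3
```

```bash
H="python3 -m handwheel"
$H '[[0,0,0,0,0,0,0.038],[0,0,0,0,0,0,0.045],[0,0,0,0,0,0,0.055],[0,0,0,0,0,0,0.055],[0,0,-0.015,0,0,0,0.055],[0,0,-0.03,0,0,0,0.055],[0,0,-0.035,0,0,0,0.055],[0,0,-0.035,0,0,0,0.055]]' 
$H '[[0,0,-0.035,0,0,0,0.055],[0,0,-0.035,0,0,0,0.055],[-0.021,-0.034,-0.035,0,0,0,0.05],[-0.021,-0.034,-0.035,0,0,0,0.05],[-0.021,-0.034,0,0,0,0,0.05],[-0.021,-0.034,0,0,0,0,0.05],[-0.021,-0.034,0,0,0,0,0.05],[-0.021,-0.034,0,0,0,0,0.05]]'  >/dev/null
$H '[[0,0,0,0,0,6.8,0.04],[0,0,0,0,0,6.8,0.04],[0,0,0,0,0,6.8,0.04],[0,0,0,0,0,6.8,0.04],[0,0,0,0,0,6.8,0.04],[0,0,0,0,0,6.8,0.04],[0,0,0,0,0,6.8,0.04],[0,0,0,0,0,6.8,0.04]]' >/dev/null
$H '[[0,0,0,0,0,6.8,0.04],[0,0,0,0,0,6.8,0.04],[0,0,0,0,0,6.8,0.04],[0,0,0,0,0,6.8,0.04],[0,0,0,0,0,6.8,0.04],[0,0,0,0,0,0,0.04],[0,0,0,0,0,0,0.04],[0,0,0,0,0,0,0.04]]'
cat > pr.py <<'E'
import sys
from h import *
n=sys.argv[1]; st(); p,d=shot('wrist',n); X=cloud(n)
hsv=cv2.cvtColor(p,cv2.COLOR_BGR2HSV)
m=((hsv[...,0]<18)&(hsv[...,1]>110)&(hsv[...,2]>60)&(X[...,2]>4)&(X[...,2]<60)).astype(np.uint8)
k,l,s,c=cv2.connectedComponentsWithStats(m)
for i in range(1,k):
    if s[i,4]<150: continue
    P=X[l==i]; P=P[P[:,2]>np.median(P[:,2])-8]; (cx,cy),(w,h),a=cv2.minAreaRect(P[:,:2].astype(np.float32))
    ax=np.linalg.svd(P[:,:2]-P[:,:2].mean(0),full_matrices=False)[2][0]; ax*=np.sign(ax[0])
    print(np.round(c[i]),'n',s[i,4],'mid',np.round([cx,cy],1),'size',np.round([w,h],1),'yaw',np.degrees(np.arctan2(ax[1],ax[0])).round(1),'z',np.median(P[:,2]).round(1))
E
python3 pr.py w4
```

```text
time: 11.05
tool_pos: [628.8, 117.8, 189.1]
tcp_rot: [-179.9, 0.0, 88.3]
ft_force: [1.2, -0.2, 0.3]
finger_gap: 54.8
grip_force: 0.0
time: 13.05
tool_pos: [437.0, 6.5, 313.8]
tcp_rot: [180.0, -0.0, 0.2]
ft_force: [0.7, 1.0, 0.9]
finger_gap: 40.0
grip_force: 0.0
{'time': 13.0, 'joint_pos': [-5.9, -19.4, 103.8, -0.0, 95.7, 83.9], 'tool_pos': [437.0, 6.5, 313.8], 'tcp_rot': [180.0, -0.0, 0.2], 'ft_force': [0.7, 1.0, 0.9], 'finger_gap': 40.0, 'grip_force': 0.0}
[159. 199.] n 815 mid [438.  166.4] size [57.6 13.8] yaw 11.7 z 15.3
[379. 217.] n 756 mid [420.8 -56.7] size [13.8 57.8] yaw -19.7 z 15.8
[485. 216.] n 775 mid [ 422.8 -163.7] size [57.7 12.5] yaw 6.2 z 15.9
[285. 217.] n 728 mid [420.3  39.3] size [13.4 57.3] yaw -5.6 z 15.7
```

View pics/w4.png

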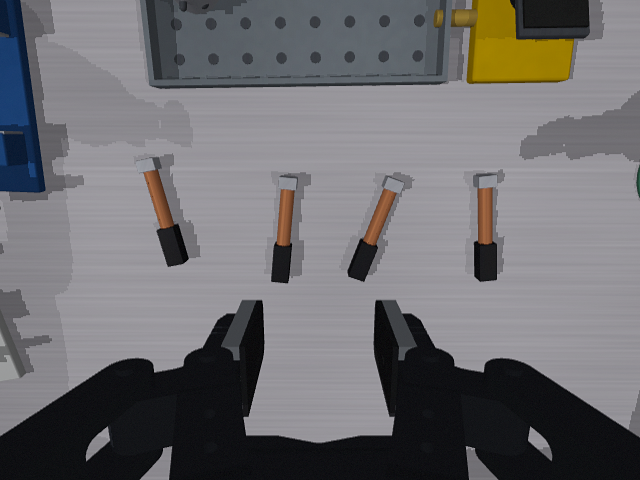

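All four probes are visible and measured: px (159,199), (285,217), (379,217) and (485,216). Pick the second one first.

```bash
H="python3 -m handwheel"
$H '[[-0.0083,-0.0165,0.03,0,0,0,0.04],[-0.0084,-0.0165,0.03,0,0,0,0.04],[0,0,0.03,0,0,5.8,0.04],[0,0,0.03,0,0,0,0.04],[0,0,0.03,0,0,0,0.04],[0,0,0.03,0,0,0,0.04],[0,0,0.03,0,0,0,0.04],[0,0,0.03,0,0,0,0.04]]' 30
$H '[[0,0,0.02,0,0,0,0.04],[0,0,0.015,0,0,0,0.04],[0,0,0.01,0,0,0,0.04],[0,0,0.006,0,0,0,0.04],[0,0,0,0,0,0,0.04],[0,0,0,0,0,0,0.04]]'
$H '[[0,0,0,0,0,0,0.005],[0,0,0,0,0,0,0.005],[0,0,0,0,0,0,0.005],[0,0,0,0,0,0,0.005],[0,0,0,0,0,0,0.005],[0,0,0,0,0,0,0.005]]'
```

```text
time: 13.77
tool_pos: [420.3, 39.5, 72.5]
tcp_rot: [-180.0, -0.0, -5.7]
ft_force: [-0.1, -0.5, 0.6]
finger_gap: 40.3
grip_force: 0.0
time: 14.27
tool_pos: [420.8, 39.5, 23.3]
tcp_rot: [-180.0, -0.0, -5.8]
ft_force: [0.1, -0.1, 1.0]
finger_gap: 40.0
grip_force: 0.0
time: 14.77
tool_pos: [421.5, 39.5, 23.9]
tcp_rot: [-180.0, -0.1, -5.9]
ft_force: [-1.0, 0.8, 6.2]
finger_gap: 12.4
grip_force: 30.1
```

```bash
H="python3 -m handwheel"
$H '[[0,0,-0.02,0,0,0,0.005],[0,0,-0.03,0,0,0,0.005],[0,0,-0.03,0,0,-6.8,0.005],[0.032,0.005,0,0,0,0,0.005],[0.032,0.005,0,0,0,0,0.005],[0.032,0.005,0,0,0,0,0.005],[0.032,0.005,0,0,0,0,0.005],[0.032,0.005,0,0,0,0,0.005]]' 
$H '[[0.032,0.005,0,0,0,0,0.005],[0.032,0.005,0,0,0,0,0.005],[0,0,0.025,0,0,0,0.005],[0,0,0.025,0,0,0,0.005],[0,0,0.015,0,0,0,0.005],[0,0,0.006,0,0,0,0.005],[0,0,0.002,0,0,0,0.005],[0,0,0,0,0,0,0.005]]'
$H '[[0,0,0,0,0,0,0.005],[0,0,0,0,0,0,0.005]]'
```

```text
time: 15.43
tool_pos: [582.3, 16.9, 103.0]
tcp_rot: [180.0, -0.0, 1.0]
ft_force: [0.4, 0.3, -0.1]
finger_gap: 12.6
grip_force: 29.5
time: 16.1
tool_pos: [644.5, 8.3, 29.6]
tcp_rot: [-180.0, 0.0, 1.0]
ft_force: [0.2, -0.5, -0.6]
finger_gap: 12.0
grip_force: 29.9
time: 16.27
tool_pos: [645.4, 8.2, 30.7]
tcp_rot: [180.0, -0.1, 0.9]
ft_force: [0.6, 0.3, -0.8]
finger_gap: 12.4
grip_force: 29.9
```

```bash
H="python3 -m handwheel"
$H '[[0,0,0.002,0,0,0,0.005],[0,0,0,0,0,0,0.015],[0,0,0,0,0,0,0.022],[0,0,0,0,0,0,0.024],[0,0,-0.015,0,0,0,0.024],[0,0,-0.03,0,0,0,0.024],[0,0,-0.03,0,0,0,0.03],[0,0,-0.03,0,0,0,0.04]]' 
$H '[[-0.03,0,-0.025,0,0,0,0.04],[-0.03,0,-0.025,0,0,0,0.04],[-0.03,0,-0.025,0,0,0,0.04],[-0.03,0,-0.025,0,0,0,0.04],[-0.03,0,-0.025,0,0,0,0.04],[-0.03,0,-0.025,0,0,0,0.04],[-0.03,0,-0.02,0,0,0,0.04],[0,0,0,0,0,1,0.04]]'
$H '[[0,0,0,0,0,0,0.04],[0,0,0,0,0,0,0.04]]' >/dev/null; python3 pr.py w5
```

```text
time: 16.93
tool_pos: [644.6, 8.2, 134.8]
tcp_rot: [-180.0, 0.0, 0.9]
ft_force: [1.2, -0.3, 0.3]
finger_gap: 39.3
grip_force: 0.0
time: 17.6
tool_pos: [433.4, 4.7, 310.2]
tcp_rot: [179.9, -0.6, -0.0]
ft_force: [-0.9, -0.2, -0.3]
finger_gap: 39.9
grip_force: 0.0
{'time': 17.8, 'joint_pos': [-6.1, -19.8, 105.1, 0.0, 94.6, 83.9], 'tool_pos': [435.2, 4.7, 303.4], 'tcp_rot': [180.0, -0.1, -0.0], 'ft_force': [-0.2, -0.4, -0.8], 'finger_gap': 39.9, 'grip_force': 0.0}
[153. 200.] n 866 mid [438.  166.2] size [57.9 13.3] yaw 11.6 z 15.3
[487. 215.] n 835 mid [ 422.8 -164.1] size [57.3 13.1] yaw 6.6 z 15.7
[379. 217.] n 793 mid [420.8 -56.8] size [14.  57.6] yaw -19.7 z 15.7
```

```bash
H="python3 -m handwheel"
$H '[[0.003,-0.027,0.025,0,0,0,0.04],[0,-0.027,0.025,0,0,0,0.04],[0,-0.027,0.025,0,0,0,0.04],[0,-0.027,0.025,0,0,0,0.04],[0,-0.027,0.025,0,0,0,0.04],[0,-0.0266,0.025,0,0,0,0.04],[0,0,0.025,0,0,-5.8,0.04],[0,0,0.025,0,0,-5.9,0.04]]'
$H '[[0,0,0.025,0,0,0,0.04],[0,0,0.025,0,0,0,0.04],[0,0,0.015,0,0,0,0.04],[0,0,0.01,0,0,0,0.04],[0,0,0.004,0,0,0,0.04],[0,0,0,0,0,0,0.04]]'
$H '[[0,0,0,0,0,0,0.005],[0,0,0,0,0,0,0.005],[0,0,0,0,0,0,0.005],[0,0,0,0,0,0,0.005],[0,0,0,0,0,0,0.005],[0,0,0,0,0,0,0.005]]'
```

```text
time: 18.48
tool_pos: [436.9, 167.7, 99.5]
tcp_rot: [-180.0, 0.2, 12.1]
ft_force: [0.2, 0.2, 0.4]
finger_gap: 39.7
grip_force: 0.0
time: 18.98
tool_pos: [437.1, 166.1, 22.1]
tcp_rot: [180.0, 0.2, 11.7]
ft_force: [0.2, -0.1, 0.3]
finger_gap: 39.9
grip_force: 0.0
time: 19.48
tool_pos: [439.2, 166.6, 24.9]
tcp_rot: [-180.0, -0.1, 11.6]
ft_force: [0.2, -0.1, 6.5]
finger_gap: 12.5
grip_force: 30.6
```

```bash
H="python3 -m handwheel"
$H '[[0,0,-0.02,0,0,0,0.005],[0,0,-0.03,0,0,0,0.005],[0,0,-0.03,0,0,5.3,0.005],[0,0,0,0,0,5.4,0.005],[0.0292,0.017,0,0,0,0,0.005],[0.0292,0.017,0,0,0,0,0.005],[0.0292,0.017,0,0,0,0,0.005],[0.0292,0.017,0,0,0,0,0.005]]' >/dev/null
$H '[[0.0292,0.017,0,0,0,0,0.005],[0.0292,0.017,0,0,0,0,0.005],[0.0292,0.017,0,0,0,0,0.005],[0,0,0,0,0,0,0.005],[0,0,0.025,0,0,0,0.005],[0,0,0.025,0,0,0,0.005],[0,0,0.015,0,0,0,0.005],[0,0,0.006,0,0,0,0.005]]'
$H '[[0,0,0.003,0,0,0,0.005],[0,0,0.002,0,0,0,0.005],[0,0,0,0,0,0,0.005],[0,0,0,0,0,0,0.015],[0,0,0,0,0,0,0.022],[0,0,0,0,0,0,0.024],[0,0,-0.015,0,0,0,0.024],[0,0,-0.03,0,0,0,0.024]]' 
$H '[[0,0,-0.03,0,0,0,0.03],[0,0,-0.03,0,0,0,0.04],[-0.03,0,-0.025,0,0,0,0.04],[-0.03,0.008,-0.025,0,0,0,0.04],[-0.03,0.008,-0.025,0,0,0,0.04],[-0.03,0.01,-0.025,0,0,0,0.04],[-0.03,0.01,-0.025,0,0,0,0.04],[-0.03,0.01,-0.025,0,0,0,0.04]]' > /dev/null
$H '[[-0.03,0,-0.02,0,0,1,0.04],[0,0,0,0,0,0,0.04],[0,0,0,0,0,0,0.04]]' >/dev/null; python3 pr.py w6
```

```text
time: 20.82
tool_pos: [641.6, 50.7, 29.7]
tcp_rot: [180.0, 0.4, 0.9]
ft_force: [-25.3, -1.0, 43.4]
finger_gap: 12.3
grip_force: 34.2
time: 21.48
tool_pos: [640.7, 50.8, 69.0]
tcp_rot: [-180.0, 0.5, 0.9]
ft_force: [1.0, -0.1, -0.7]
finger_gap: 23.9
grip_force: 0.0
{'time': 22.4, 'joint_pos': [-6.6, -20.1, 105.1, 0.0, 94.6, 83.5], 'tool_pos': [435.3, 1.1, 305.9], 'tcp_rot': [180.0, -0.4, -0.1], 'ft_force': [0.5, -0.1, 0.3], 'finger_gap': 39.9, 'grip_force': 0.0}
[482. 216.] n 812 mid [ 422.7 -164.3] size [57.2 13.9] yaw 6.2 z 15.8
[375. 218.] n 783 mid [420.7 -56.8] size [14.2 57.8] yaw -19.6 z 15.7
```

```bash
python3 -c "
from h import *
shot('scene','s6'); b=load('s6')['p'][230:370,180:400]
cv2.imwrite('pics/c6.png',cv2.resize(b,(792,504),interpolation=cv2.INTER_CUBIC))"
```

```text
(no output)
```

View pics/c6.png

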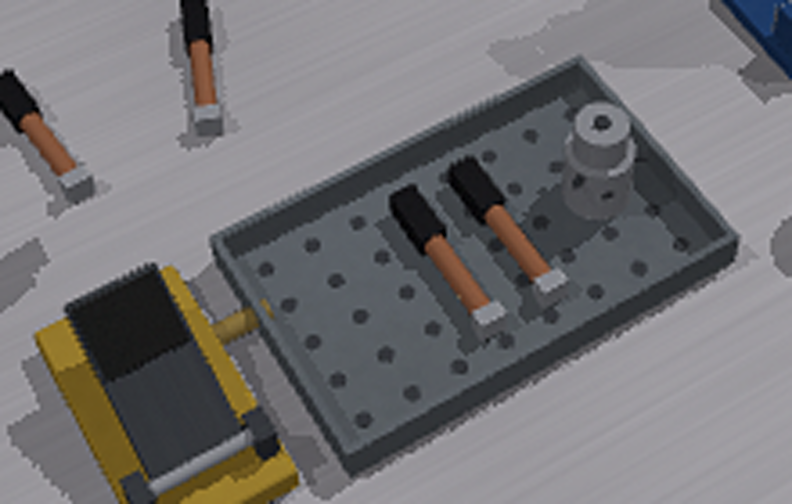

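Both placed probes lie flat and the hub stands in the tray. Now the third probe.

```bash
H="python3 -m handwheel"
$H '[[-0.0073,0.029,0.025,0,0,0,0.04],[-0.0073,0.029,0.025,0,0,0,0.04],[0,0,0.025,0,0,6.5,0.04],[0,0,0.025,0,0,6.5,0.04],[0,0,0.025,0,0,6.5,0.04],[0,0,0.025,0,0,0,0.04],[0,0,0.025,0,0,0,0.04],[0,0,0.025,0,0,0,0.04]]'
$H '[[0,0,0.025,0,0,0,0.04],[0,0,0.025,0,0,0,0.04],[0,0,0.015,0,0,0,0.04],[0,0,0.01,0,0,0,0.04],[0,0,0.005,0,0,0,0.04],[0,0,0.001,0,0,0,0.04],[0,0,0,0,0,0,0.04]]'
$H '[[0,0,0,0,0,0,0.005],[0,0,0,0,0,0,0.005],[0,0,0,0,0,0,0.005],[0,0,0,0,0,0,0.005],[0,0,0,0,0,0,0.005],[0,0,0,0,0,0,0.005]]'
```

```text
time: 23.17
tool_pos: [419.7, -56.3, 99.7]
tcp_rot: [180.0, 0.2, -19.5]
ft_force: [0.5, -0.2, -0.3]
finger_gap: 39.8
grip_force: 0.0
time: 23.75
tool_pos: [420.7, -56.7, 21.7]
tcp_rot: [180.0, 0.0, -19.5]
ft_force: [-0.0, 0.8, 0.9]
finger_gap: 40.2
grip_force: 0.0
time: 24.25
tool_pos: [421.6, -57.0, 22.9]
tcp_rot: [-180.0, -0.1, -19.6]
ft_force: [-0.5, 0.6, 6.5]
finger_gap: 12.7
grip_force: 30.2
```

```bash
H="python3 -m handwheel"
$H '[[0,0,-0.02,0,0,0,0.005],[0,0,-0.03,0,0,0,0.005],[0,0,-0.03,0,0,-6.9,0.005],[0,0,0,0,0,-6.8,0.005],[0,0,0,0,0,-6.8,0.005],[0.032,-0.0029,0,0,0,0,0.005],[0.032,-0.0029,0,0,0,0,0.005],[0.032,-0.0029,0,0,0,0,0.005]]' >/dev/null
$H '[[0.032,-0.0029,0,0,0,0,0.005],[0.032,-0.0029,0,0,0,0,0.005],[0.032,-0.0029,0,0,0,0,0.005],[0.032,-0.0029,0,0,0,0,0.005],[0,0,0,0,0,0,0.005],[0,0,0.025,0,0,0,0.005],[0,0,0.025,0,0,0,0.005],[0,0,0.01,0,0,0,0.005]]'
$H '[[0,0,0.006,0,0,0,0.005],[0,0,0.004,0,0,0,0.005],[0,0,0.002,0,0,0,0.005],[0,0,0.002,0,0,0,0.005],[0,0,0,0,0,0,0.005]]'
```

```text
time: 25.58
tool_pos: [641.8, -32.5, 37.8]
tcp_rot: [-180.0, 0.3, 0.9]
ft_force: [0.6, -0.4, -1.4]
finger_gap: 12.7
grip_force: 29.7
time: 26.0
tool_pos: [644.9, -32.9, 28.8]
tcp_rot: [180.0, -0.1, 0.9]
ft_force: [0.0, -0.7, -0.2]
finger_gap: 12.5
grip_force: 29.7
```

```bash
H="python3 -m handwheel"
$H '[[0,0,0,0,0,0,0.015],[0,0,0,0,0,0,0.022],[0,0,0,0,0,0,0.024],[0,0,-0.015,0,0,0,0.024],[0,0,-0.03,0,0,0,0.024],[0,0,-0.03,0,0,0,0.03],[0,0,-0.03,0,0,0,0.04],[-0.03,0.01,-0.025,0,0,0,0.04]]' 
$H '[[-0.03,0.01,-0.025,0,0,0,0.04],[-0.03,0.015,-0.025,0,0,0,0.04],[-0.03,0.015,-0.025,0,0,0,0.04],[-0.03,0.01,-0.025,0,0,0,0.04],[-0.03,0.01,-0.025,0,0,0,0.04],[-0.03,0,-0.02,0,0,1,0.04],[0,0,0,0,0,0,0.04],[0,0,0,0,0,0,0.04]]' > /dev/null
python3 pr.py w7
```

```text
time: 26.67
tool_pos: [617.7, -42.2, 161.4]
tcp_rot: [-180.0, -0.3, 1.0]
ft_force: [1.6, -0.2, 1.0]
finger_gap: 39.9
grip_force: 0.0
{'time': 27.3, 'joint_pos': [-20.3, -17.9, 103.3, 0.0, 94.2, 69.8], 'tool_pos': [435.7, -106.6, 306.1], 'tcp_rot': [179.9, -0.4, -0.1], 'ft_force': [0.1, -0.4, -0.6], 'finger_gap': 40.0, 'grip_force': 0.0}
[375. 217.] n 760 mid [ 422.8 -164.8] size [57.4 13.5] yaw 6.3 z 15.7
```

```bash
H="python3 -m handwheel"
$H '[[-0.0065,0.029,0.025,0,0,0,0.04],[-0.0065,0.029,0.025,0,0,0,0.04],[0,0,0.025,0,0,-6.2,0.04],[0,0,0.025,0,0,0,0.04],[0,0,0.025,0,0,0,0.04],[0,0,0.025,0,0,0,0.04],[0,0,0.025,0,0,0,0.04],[0,0,0.025,0,0,0,0.04]]'
$H '[[0,0,0.025,0,0,0,0.04],[0,0,0.025,0,0,0,0.04],[0,0,0.015,0,0,0,0.04],[0,0,0.01,0,0,0,0.04],[0,0,0.005,0,0,0,0.04],[0,0,0,0,0,0,0.04],[0,0,0,0,0,0,0.04]]'
$H '[[0,0,0,0,0,0,0.005],[0,0,0,0,0,0,0.005],[0,0,0,0,0,0,0.005],[0,0,0,0,0,0,0.005],[0,0,0,0,0,0,0.005],[0,0,0,0,0,0,0.005]]'
```

```text
time: 28.05
tool_pos: [422.1, -163.2, 99.8]
tcp_rot: [-179.9, 0.1, 6.2]
ft_force: [0.5, -0.6, 0.4]
finger_gap: 40.1
grip_force: 0.0
time: 28.63
tool_pos: [422.9, -164.1, 22.8]
tcp_rot: [-180.0, 0.0, 6.2]
ft_force: [-0.6, -0.2, -1.1]
finger_gap: 40.0
grip_force: 0.0
time: 29.13
tool_pos: [423.6, -164.6, 23.8]
tcp_rot: [179.9, -0.1, 6.1]
ft_force: [-0.0, 0.8, 6.5]
finger_gap: 12.9
grip_force: 30.3
```

```bash
H="python3 -m handwheel"
$H '[[0,0,-0.02,0,0,0,0.005],[0,0,-0.03,0,0,0,0.005],[0,0,-0.03,0,0,5.2,0.005],[0,0,0,0,0,0,0.005],[0.0319,-0.0122,0,0,0,0,0.005],[0.0319,-0.0122,0,0,0,0,0.005],[0.0319,-0.0122,0,0,0,0,0.005],[0.0319,-0.0122,0,0,0,0,0.005]]' >/dev/null
$H '[[0.0319,-0.0122,0,0,0,0,0.005],[0.0319,-0.0122,0,0,0,0,0.005],[0.0319,-0.0122,0,0,0,0,0.005],[0,0,0,0,0,0,0.005],[0,0,0.025,0,0,0,0.005],[0,0,0.025,0,0,0,0.005],[0,0,0.01,0,0,0,0.005],[0,0,0.006,0,0,0,0.005]]'
$H '[[0,0,0.004,0,0,0,0.005],[0,0,0.002,0,0,0,0.005],[0,0,0.002,0,0,0,0.005],[0,0,0,0,0,0,0.005]]'
$H '[[0,0,0,0,0,0,0.015],[0,0,0,0,0,0,0.022],[0,0,0,0,0,0,0.024],[0,0,-0.015,0,0,0,0.024],[0,0,-0.03,0,0,0,0.024],[0,0,-0.03,0,0,0,0.03],[0,0,-0.03,0,0,0,0.04],[0,0,-0.03,0,0,0,0.04]]'
$H '[[-0.01,0,-0.03,0,0,0,0.04],[-0.02,-0.02,-0.03,0,0,0,0.04],[-0.02,-0.02,-0.03,0,0,0,0.04],[-0.02,0,0,0,0,0,0.04],[0,0,0,0,0,0,0.04],[0,0,0,0,0,0,0.04],[0,0,0,0,0,0,0.04]]'
python3 pr.py w8
```

```text
time: 30.47
tool_pos: [642.1, -74.7, 33.5]
tcp_rot: [-179.9, 0.3, 1.0]
ft_force: [-0.4, -0.8, -1.1]
finger_gap: 12.8
grip_force: 29.7
time: 30.8
tool_pos: [645.1, -75.2, 29.6]
tcp_rot: [180.0, -0.1, 0.9]
ft_force: [-0.5, -0.1, -0.4]
finger_gap: 12.6
grip_force: 29.7
time: 31.47
tool_pos: [644.4, -75.0, 166.5]
tcp_rot: [180.0, -0.1, 0.9]
ft_force: [0.6, -0.1, -0.2]
finger_gap: 39.8
grip_force: 0.0
time: 32.05
tool_pos: [573.9, -36.3, 253.8]
tcp_rot: [180.0, -0.0, 0.9]
ft_force: [0.9, 0.3, -0.5]
finger_gap: 40.0
grip_force: 0.0
{'time': 32.0, 'joint_pos': [-8.7, 3.5, 89.1, -0.0, 87.3, 80.3], 'tool_pos': [573.9, -36.3, 253.8], 'tcp_rot': [180.0, -0.0, 0.9], 'ft_force': [0.9, 0.3, -0.5], 'finger_gap': 40.0, 'grip_force': 0.0}
[214. 125.] n 1273 mid [643.9  49.6] size [58.1 13.8] yaw 0.8 z 20.5
[266. 126.] n 1242 mid [644.4   6.8] size [57.8 13.6] yaw 0.6 z 20.6
[316. 127.] n 1227 mid [643.7 -34.3] size [58.  13.1] yaw 0.3 z 20.6
[367. 128.] n 1229 mid [644.4 -76.2] size [58.  13.7] yaw 0.9 z 20.7
```

View pics/w8.png

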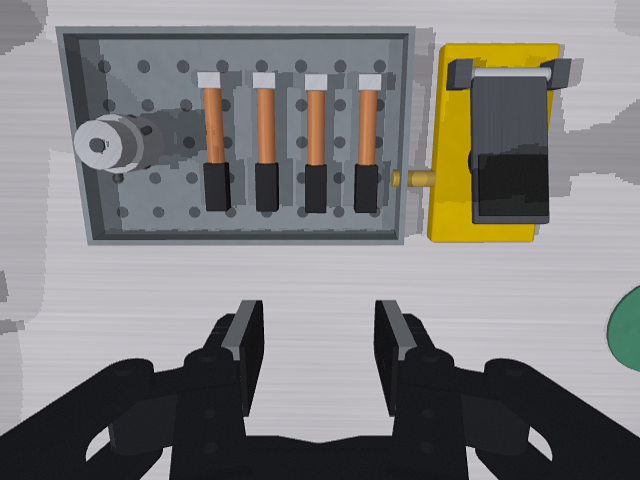

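All four probes (px 214/266/316/367, row ~126) lie flat, and the hub stands at (100,143). The pedal's rubber pad is centred near (512,185). Now locate it.

```bash
python3 -c "
from h import *
for u,v in [(512,185),(476,156),(546,156),(478,212),(545,212),(512,160),(512,210),(512,90),(512,120)]: print(u,v,world('w8',u,v).round(1))
X=cloud('w8');p=load('w8')['p'].astype(int)
m=(p.max(-1)<35)&(X[...,2]>30)&(X[...,2]<90); m[:,:465]=0; m[240:]=0; m[:150]=0; P=X[m]; print(len(P),P.mean(0),cv2.minAreaRect(P[:,:2].astype(np.float32)))
A=np.c_[P[:,:2],np.ones(len(P))]; print(np.linalg.lstsq(A,P[:,2],rcond=None)[0])
"
```

```text
512 185 [ 606.  -178.4   66.8]
476 156 [ 625.9 -153.    57.5]
546 156 [ 626.9 -203.3   60.5]
478 212 [ 585.9 -155.2   68.4]
545 212 [ 587.5 -202.6   72.4]
512 160 [ 623.7 -178.2   61.8]
512 210 [ 588.3 -178.9   71.2]
512 90 [ 673.7 -180.2   41.5]
512 120 [ 652.  -179.4   50.1]
3121 [ 610.79946156 -179.37943826   65.12652127] ((606.0186157226562, -179.46656799316406), (42.46098327636719, 51.160953521728516), 1.0477598905563354)
[-3.38100148e-01 -3.91553423e-02  2.64614247e+02]
```

```bash
H="python3 -m handwheel"
$H '[[0.006,0.0287,0,0,0,0,0],[0.006,0.0287,0,0,0,0,0],[0.006,0.0287,0.025,0,0,0,0],[0.006,0.0287,0.025,0,0,0,0],[0.005,0.0287,0.025,0,0,0,0],[0,0,0.03,0,0,0,0],[0,0,0.03,0,0,0,0],[0,0,0.025,0,0,0,0]]' >/dev/null
$H '[[0,0,0,0,0,0,0],[0,0,0,0,0,0,0],[0,0,0,0,0,0,0]]'
$H '[[0,0,0.004,0,0,0,0],[0,0,0.004,0,0,0,0],[0,0,0.004,0,0,0,0],[0,0,0,0,0,0,0],[0,0,0,0,0,0,0]]'
$H '[[0,0,0.004,0,0,0,0],[0,0,0.004,0,0,0,0],[0,0,0.004,0,0,0,0],[0,0,0,0,0,0,0],[0,0,0,0,0,0,0]]'
```

```text
time: 33.02
tool_pos: [605.8, -179.5, 94.6]
tcp_rot: [180.0, -0.0, 0.9]
ft_force: [0.1, -0.5, 0.5]
finger_gap: -0.1
grip_force: 0.0
time: 33.43
tool_pos: [605.8, -179.5, 82.6]
tcp_rot: [179.9, -0.1, 0.9]
ft_force: [-0.1, -1.3, 5.1]
finger_gap: -0.3
grip_force: 2.5
time: 33.85
tool_pos: [605.2, -179.5, 70.6]
tcp_rot: [180.0, -0.0, 0.9]
ft_force: [-3.5, -0.5, 8.8]
finger_gap: 0.2
grip_force: 4.2
```

Continue to the stop in small steps.

```bash
H="python3 -m handwheel"
$H '[[0,0,0.002,0,0,0,0],[0,0,0.002,0,0,0,0],[0,0,0.001,0,0,0,0],[0,0,0,0,0,0,0]]'
$H '[[0,0,0.0015,0,0,0,0],[0,0,0,0,0,0,0],[0,0,0,0,0,0,0]]'
$H '[[0,0,0.0015,0,0,0,0],[0,0,0,0,0,0,0],[0,0,0,0,0,0,0]]'
```

```text
time: 34.18
tool_pos: [604.8, -179.5, 65.6]
tcp_rot: [180.0, 0.0, 0.9]
ft_force: [-6.6, -0.4, 9.7]
finger_gap: -0.0
grip_force: 4.9
time: 34.43
tool_pos: [605.0, -179.6, 64.4]
tcp_rot: [180.0, 0.0, 0.9]
ft_force: [-7.1, -0.6, 10.2]
finger_gap: 0.2
grip_force: 5.1
time: 34.68
tool_pos: [605.1, -179.6, 64.0]
tcp_rot: [180.0, 0.0, 0.9]
ft_force: [-10.7, 0.8, 19.9]
finger_gap: -0.2
grip_force: 9.2
```

The force jumped to 20 N with no further travel, so the pedal is at its stop. Hold for about 3 s, then release.

```bash
H="python3 -m handwheel"; Z='[[0,0,0.0005,0,0,0,0],[0,0,0,0,0,0,0],[0,0,0,0,0,0,0],[0,0,0,0,0,0,0],[0,0,0,0,0,0,0],[0,0,0,0,0,0,0],[0,0,0,0,0,0,0],[0,0,0,0,0,0,0]]'
$H '[[0,0,0.0005,0,0,0,0],[0,0,0,0,0,0,0],[0,0,0,0,0,0,0],[0,0,0,0,0,0,0],[0,0,0,0,0,0,0],[0,0,0,0,0,0,0],[0,0,0,0,0,0,0],[0,0,0,0,0,0,0]]'
$H '[[0,0,0,0,0,0,0],[0,0,0,0,0,0,0],[0,0,0,0,0,0,0],[0,0,0,0,0,0,0],[0,0,0,0,0,0,0],[0,0,0,0,0,0,0],[0,0,0,0,0,0,0],[0,0,0,0,0,0,0]]' >/dev/null
$H '[[0,0,0,0,0,0,0],[0,0,0,0,0,0,0],[0,0,0,0,0,0,0],[0,0,0,0,0,0,0],[0,0,0,0,0,0,0],[0,0,0,0,0,0,0],[0,0,0,0,0,0,0],[0,0,0,0,0,0,0]]' >/dev/null
$H '[[0,0,0,0,0,0,0],[0,0,0,0,0,0,0],[0,0,0,0,0,0,0],[0,0,0,0,0,0,0],[0,0,0,0,0,0,0],[0,0,0,0,0,0,0],[0,0,0,0,0,0,0],[0,0,0,0,0,0,0]]'
$H '[[0,0,-0.006,0,0,0,0],[0,0,-0.008,0,0,0,0],[0,0,-0.01,0,0,0,0],[0,0,-0.02,0,0,0,0],[0,0,-0.02,0,0,0,0],[0,0,-0.03,0,0,0,0],[0,0,-0.03,0,0,0,0],[0,0,-0.03,0,0,0,0]]'
$H '[[-0.01,-0.03,-0.03,0,0,0,0.04],[-0.01,-0.03,-0.006,0,0,0,0.04],[-0.01,-0.03,0,0,0,0,0.04],[0,-0.03,0,0,0,0,0.04],[0,-0.02,0,0,0,0,0.04],[0,0,0,0,0,0,0.04],[0,0,0,0,0,0,0.04],[0,0,0,0,0,0,0.04]]'
python3 pr.py w9
python3 -c "
from h import *
X=cloud('w9'); m=(X[...,2]>50)&(X[...,2]<90)&(X[...,0]>540)
for a,b in ((-230,-130),(60,160)):
    k=m&(X[...,1]>a)&(X[...,1]<b); P=X[k]; print(len(P),P.min(0).round(1),P.max(0).round(1))
k=(X[...,2]>72)&(X[...,2]<84)&(X[...,1]>80)&(X[...,1]<160)&(X[...,0]>580); print(cv2.minEnclosingCircle(X[k][:,:2].astype(np.float32)),k.sum())
p=load('w9')['p']; h=cv2.cvtColor(p,cv2.COLOR_BGR2HSV); g=cv2.inRange(h,(70,80,30),(95,255,255))>0; g[:, :500]=0; print(cv2.minEnclosingCircle(X[g][:,:2].astype(np.float32)) if g.sum()>20 else 0)"
```

```text
time: 35.35
tool_pos: [605.1, -179.6, 63.9]
tcp_rot: [180.0, 0.0, 0.9]
ft_force: [-12.6, 1.6, 22.1]
finger_gap: 0.2
grip_force: 10.7
time: 37.35
tool_pos: [605.1, -179.6, 64.0]
tcp_rot: [180.0, 0.0, 0.9]
ft_force: [-12.2, 2.1, 22.1]
finger_gap: 0.0
grip_force: 10.7
time: 38.02
tool_pos: [604.2, -178.7, 215.9]
tcp_rot: [-180.0, 0.1, 1.0]
ft_force: [0.7, -1.2, 0.4]
finger_gap: 0.0
grip_force: 0.0
time: 38.68
tool_pos: [573.0, -41.3, 249.5]
tcp_rot: [180.0, 0.0, 1.0]
ft_force: [0.7, -0.1, 0.1]
finger_gap: 39.8
grip_force: 0.0
{'time': 38.7, 'joint_pos': [-9.2, 3.6, 89.5, -0.0, 87.0, 79.8], 'tool_pos': [573.0, -41.3, 249.5], 'tcp_rot': [180.0, 0.0, 1.0], 'ft_force': [0.7, -0.1, 0.1], 'finger_gap': 39.8, 'grip_force': 0.0}
[206. 124.] n 1311 mid [643.8  49.3] size [58.1 13.7] yaw 0.6 z 20.4
[259. 124.] n 1283 mid [644.3   6.9] size [57.8 13.8] yaw 0.4 z 20.6
[310. 126.] n 1244 mid [643.5 -34.1] size [57.8 13.7] yaw 0.3 z 20.6
[362. 126.] n 1266 mid [644.3 -76.2] size [58.1 13.7] yaw 0.7 z 20.6
7985 [ 577.4 -207.5   50. ] [ 657.4 -150.2   75.3]
3183 [608.7  94.8  50. ] [651.1 133.4  79.2]
((629.91552734375, 116.19053649902344), 17.25395393371582) 2030
((463.16668701171875, -350.39825439453125), 45.861026763916016)
```

The pedal is released and back up, and the probes haven't moved. Now fetch the hub.

```bash
H="python3 -m handwheel"
$H '[[0.01,-0.0261,0,0,0,0,0.06],[0.01,-0.0261,0,0,0,0,0.06],[0.01,-0.0261,0,0,0,0,0.06],[0.01,-0.0261,0,0,0,0,0.06],[0.01,-0.0261,0,0,0,0,0.06],[0.01,-0.0261,0,0,0,0,0.06],[0,0,0.03,0,0,0,0.06],[0,0,0.03,0,0,0,0.06]]' >/dev/null
$H '[[0,0,0.03,0,0,0,0.06],[0,0,0.03,0,0,0,0.06],[0,0,0.025,0,0,0,0.06],[0,0,0.015,0,0,0,0.06],[0,0,0.01,0,0,0,0.06],[0,0,0.005,0,0,0,0.06],[0,0,0,0,0,0,0.06],[0,0,0,0,0,0,0.06]]'
$H '[[0,0,0,0,0,0,0.02],[0,0,0,0,0,0,0.02],[0,0,0,0,0,0,0.02],[0,0,0,0,0,0,0.02],[0,0,0,0,0,0,0.02],[0,0,0,0,0,0,0.02]]' 50
$H '[[0,0,-0.01,0,0,0,0.02],[0,0,-0.02,0,0,0,0.02],[0,0,-0.03,0,0,0,0.02],[0,0,-0.03,0,0,0,0.02],[0,0,-0.03,0,0,0,0.02],[0,0,-0.03,0,0,0,0.02],[0,0,0,0,0,0,0.02],[0,0,0,0,0,0,0.02]]'
```

```text
time: 40.07
tool_pos: [631.5, 116.2, 75.7]
tcp_rot: [-180.0, -0.1, 0.9]
ft_force: [-0.4, -0.2, 0.8]
finger_gap: 59.9
grip_force: 0.0
time: 40.57
tool_pos: [631.9, 116.8, 76.6]
tcp_rot: [-180.0, -0.2, 1.0]
ft_force: [-0.4, -0.9, 6.3]
finger_gap: 31.5
grip_force: 49.5
time: 41.23
tool_pos: [631.9, 116.8, 227.7]
tcp_rot: [-180.0, -0.3, 0.9]
ft_force: [-0.0, 0.0, -2.5]
finger_gap: 31.5
grip_force: 50.2
```

```bash
H="python3 -m handwheel"
$H '[[-0.011,0.03,0,0,0,0,0.02],[-0.011,0.03,0,0,0,0,0.02],[-0.011,0.03,0,0,0,0,0.02],[-0.011,0.03,0,0,0,0,0.02],[-0.011,0.03,0,0,0,0,0.02],[-0.011,0.03,0,0,0,0,0.02],[-0.011,0.03,0,0,0,0,0.02],[-0.011,0.03,0,0,0,0,0.02]]' >/dev/null
$H '[[-0.011,0.03,0,0,0,0,0.02],[-0.011,0.03,0,0,0,0,0.02],[-0.011,0.03,0,0,0,0,0.02],[-0.011,0.03,0,0,0,0,0.02],[-0.011,0.03,0,0,0,0,0.02],[-0.011,0.03,0,0,0,0,0.02],[-0.011,0.03,0,0,0,0,0.02],[-0.011,0.03,0,0,0,0,0.02]]' >/dev/null
$H '[[0,0,0,0,0,0,0.02],[0,0,0,0,0,0,0.02],[0,0,0,0,0,0,0.02]]'
python3 -c "
from h import *
p,d=shot('wrist','w10'); X=cloud('w10'); h=cv2.cvtColor(p,cv2.COLOR_BGR2HSV); g=(cv2.inRange(h,(70,80,30),(95,255,255))>0)&(abs(X[...,2]-4)<8); P=X[g]; print(g.sum(),cv2.minEnclosingCircle(P[:,:2].astype(np.float32)),P.min(0),P.max(0))"
```

```text
time: 42.82
tool_pos: [461.8, -365.3, 222.5]
tcp_rot: [-179.8, 0.1, 0.9]
ft_force: [-0.2, 0.1, -2.8]
finger_gap: 31.5
grip_force: 50.6
9599 ((465.8725280761719, -367.9598083496094), 49.59330368041992) [ 427.096904   -417.04433439    2.20600026] [ 515.44962003 -318.71334185    7.50310329]
```

View pics/w10.png

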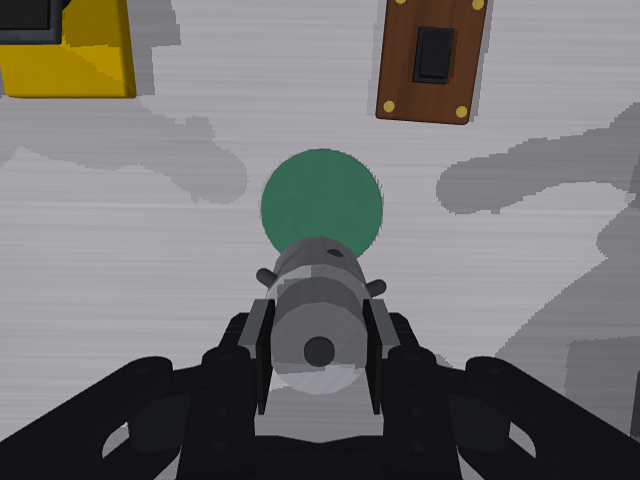

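The pad (322,208) is unobstructed, with its centre at (466,-368). The hub is held upright. Lower it.

```bash
H="python3 -m handwheel"
$H '[[0.004,0.003,0.025,0,0,0,0.02],[0,0,0.025,0,0,0,0.02],[0,0,0.025,0,0,0,0.02],[0,0,0.025,0,0,0,0.02],[0,0,0.02,0,0,0,0.02],[0,0,0.01,0,0,0,0.02],[0,0,0.006,0,0,0,0.02],[0,0,0,0,0,0,0.02]]'
$H '[[0,0,0.004,0,0,0,0.02],[0,0,0.002,0,0,0,0.02],[0,0,0,0,0,0,0.02],[0,0,0,0,0,0,0.02]]'
$H '[[0,0,0.0015,0,0,0,0.02],[0,0,0,0,0,0,0.02],[0,0,0,0,0,0,0.02]]'
```

```text
time: 43.53
tool_pos: [466.4, -367.9, 87.4]
tcp_rot: [-179.9, 0.1, 1.0]
ft_force: [-0.0, -0.6, -3.3]
finger_gap: 31.7
grip_force: 50.7
time: 43.87
tool_pos: [467.1, -369.6, 83.6]
tcp_rot: [179.9, -0.1, 0.9]
ft_force: [0.6, 0.1, -3.9]
finger_gap: 31.1
grip_force: 50.7
time: 44.12
tool_pos: [466.7, -369.3, 81.3]
tcp_rot: [180.0, -0.0, 0.9]
ft_force: [0.5, -0.6, -2.5]
finger_gap: 31.3
grip_force: 50.7
```

```bash
H="python3 -m handwheel"
$H '[[0,0,0.002,0,0,0,0.02],[0,0,0.002,0,0,0,0.02],[0,0,0,0,0,0,0.02],[0,0,0,0,0,0,0.02]]'
$H '[[0,0,0.001,0,0,0,0.02],[0,0,0,0,0,0,0.02],[0,0,0,0,0,0,0.02]]'
$H '[[0,0,0.001,0,0,0,0.02],[0,0,0,0,0,0,0.02],[0,0,0,0,0,0,0.02]]'
```

```text
time: 44.45
tool_pos: [466.4, -369.0, 76.8]
tcp_rot: [-180.0, 0.0, 0.9]
ft_force: [-0.6, 0.2, -2.9]
finger_gap: 31.3
grip_force: 50.7
time: 44.7
tool_pos: [466.6, -369.1, 76.1]
tcp_rot: [-180.0, 0.0, 0.9]
ft_force: [-0.0, 0.7, -2.2]
finger_gap: 31.5
grip_force: 50.7
time: 44.95
tool_pos: [466.9, -369.3, 75.7]
tcp_rot: [180.0, -0.0, 0.9]
ft_force: [-1.0, 1.3, 1.9]
finger_gap: 31.6
grip_force: 51.0
```

Contact. Release, retreat and check.

```bash
H="python3 -m handwheel"
$H '[[0,0,0,0,0,0,0.038],[0,0,0,0,0,0,0.045],[0,0,0,0,0,0,0.055],[0,0,0,0,0,0,0.06],[0,0,-0.015,0,0,0,0.06],[0,0,-0.03,0,0,0,0.06],[0,0,-0.03,0,0,0,0.06],[0,0,-0.03,0,0,0,0.06]]'
$H '[[-0.02,0,-0.03,0,0,0,0.06],[-0.03,0,-0.03,0,0,0,0.06],[-0.03,-0.02,-0.02,0,0,0,0.06],[0,-0.03,0,0,0,0,0.06],[0,-0.03,0,0,0,0,0.06],[0,-0.03,0,0,0,0,0.06],[0,0,0,0,0,0,0.06],[0,0,0,0,0,0,0.06]]'
python3 -c "
from h import *
shot('wrist','w11'); shot('scene','s11'); X=cloud('w11')
k=(X[...,2]>70)&(X[...,2]<79)&(np.hypot(X[...,0]-466,X[...,1]+369)<40); print(cv2.minEnclosingCircle(X[k][:,:2].astype(np.float32)),np.median(X[k],0))
cv2.imwrite('pics/c11.png',cv2.resize(load('s11')['p'][160:460,50:450],(800,600)))"
```

```text
time: 45.62
tool_pos: [466.3, -368.9, 180.9]
tcp_rot: [-180.0, 0.0, 0.9]
ft_force: [0.8, -1.3, -0.2]
finger_gap: 60.0
grip_force: 0.0
time: 46.28
tool_pos: [385.6, -259.6, 260.1]
tcp_rot: [179.9, -0.1, 1.1]
ft_force: [0.0, -1.5, 0.8]
finger_gap: 59.9
grip_force: 0.0
((464.9725341796875, -368.89251708984375), 16.961265563964844) [ 465.25034644 -368.29255607   74.89971315]
```

View pics/c11.png

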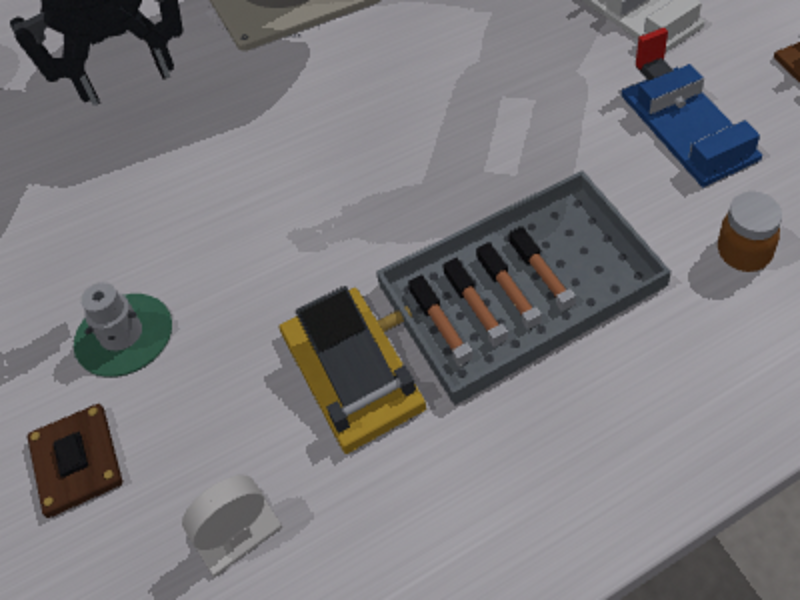

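The hub stands upright at the centre of the green pad (crop 112,325). All four probes lie flat in the tray, the pedal is up, and the jar and dial are where they were.

```bash
python3 -c "
from bench import r
print(r.hand_in())"
```

```text
the job is handed in; nothing more can be done
None
```

The job is done and handed in at about 46 s: the hub stands upright on the green pad, all four probes lie flat in the tray, and the pedal was held at its stop for over two seconds and has sprung back; the jar and dial look unmoved.

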